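# Load a specimen and crank the lift up to the pointer

## Robot

A 7-joint arm with a two-finger parallel gripper is mounted at the origin on the work surface. World frame = base frame: x ahead of the robot, y to its left, z up, the work surface at z = 0. Lengths are in mm, angles in rad, forces in N, time in s.
With the tool pointing down it reaches from about 375 to 925 mm from the base axis. Payload 3.1 kg.
Tool frame: the origin (TCP) lies between the finger pads; the fingertips stand 8 mm ahead of it and the grasp point (between the pads) lies 11 mm behind it; z points along the fingers, x is the direction in which the jaws open and shut, and the axes are right-handed (so a half turn about z gives the same grasp; the last joint's range is limited). The gripper opens to 85 mm and grips with 20 to 120 N. Pads are 22 mm wide; open, the fingers measure 114 mm over their backs; the gripper's body (76 mm by 85 mm) begins 54 mm behind the grasp point. The pads swing forward as they close: fully open they stand 13 mm farther back than shut.
Start: joints at [-1.402, 0.383, 0.044, 1.598, -0.018, 1.161, -0.05], TCP at [171.347, 627.011, 239.269] pointing down, gripper open.
Joint ranges: [-2.61, 2.61], [-0.41, 2.15], [-1.48, 1.57], [0, 2.5], [-1.57, 4.71], [0.05, 1.97], [-2.85, 2.85]. Speed limits (rad/s): [2.79, 2.79, 3.14, 3.14, 3.14, 3.14, 3.14].

## Interface

Orientations are given as a rotation vector (axis times angle).
In Python, from workcell import manip, eyes gives the robot as it stands.
- The arm moves only by the tool jog_arm, never from a script. Its argument "plan" is a list of rows, each a list of 5 numbers: the opening, from 0 (shut) to 1 (fully open), then the shift along the tool's x, y, z in mm, then the turn about the tool's z in degrees. In form: [[jaw, x, y, z, spin], ...]. A call has 1 to 20 rows; each row is the pose to reach, as a shift and turn from the pose commanded when the call began, along the tool's axes at that moment; what a row does not reach only later rows make up. A row lasts 1/12 s, in which the tool goes at most 41.7 mm and 7.16 degrees, less where a joint would pass 70% of its speed; a pose out of reach is approached as far as the arm can. A call with a gripper value outside its range is refused whole. The fingers move at their own pace and stop on an object; "squeeze" is the grip in N (left out, the last holds). Time passes only in rows, so rows that repeat a pose let the fingers close. It gives the time, the measured TCP pose, the force and the opening at its end, in the units of the state.
- manip.observe(): the state, without advancing time (a new reading comes with each control period).
- eyes.grab_frame(name): name is "scene" or "side" or "wrist"; returns (picture, depth): 480x640x3 uint8, red, green, blue; 480x640 float32, mm along the optical axis (not along the pixel's ray), 0 where there is no reading.
- eyes.camera_params(name): a dict with "vfov" (degrees; the focal length in pixels is half the picture's height over the tangent of half this angle, whatever the lens; pixels are square), "cx", "cy" (the principal point, pixels), "R" (3x3) and "t" (3): a world point X has camera coordinates R X + t; the wrist camera has in their place "tool_from_camera" (4x4, takes a point from camera to tool coordinates, whose origin is the TCP and whose axes are the tool frame's). Camera axes: x right, y down, z forward; pixel columns grow to the right and rows downward; lengths in mm; the calibration is good to about 2 mm. A picture is of the moment at which its call begins: read the wrist's pose just before it. camera_params takes no time and is no camera call.
- manip.job_done(): hands the job in, once; it reports no verdict.
The state is a dict: "clock": time; "joints": joint angles; "joint_vel": joint speeds; "joint_torque": joint torques, N m; "ee_pos": TCP position; "tcp_rot": TCP orientation; "force": force on the tool from outside, world axes, zero at the start; "moment": the same for the moment, N m; "finger_gap": finger opening in mm.
Only numpy, scipy, OpenCV 4.12 (cv2) and the standard library are available. Lean on these libraries where they do the work, as an engineer would, in place of code of your own. Each camera call takes 0.05 s, during which the arm holds its last target. There are 200 camera calls.

## Task

Stand the specimen with the copper-coloured face, copper side up, on the middle of the lift's round stage and let go of it. Then wind the red-handled crank clockwise (seen from above), as many turns as it takes, until the specimen's top face is level with the yellow pointer, and let go of the crank. Leave the other specimen, the bottle, the slide case and the pointer's setting alone.

Things in the scene. Friction and masses are not known exactly. Their poses are not given: they have to be found in the camera images.
- copper_specimen: specimen to load: upright black cylinder 40 mm in diameter, 30 mm tall, about 120 g, with a copper-coloured disc 26 mm wide in its top face. Origin: centre of its underside; z up along its axis.
- copper_specimen_top (a point): centre of the copper specimen's top face, 30 mm above its origin.
- steel_specimen: other specimen, same size and black, but with a silver-coloured disc in its top. Origin: centre of its underside. Leave it alone.
- lift: hand-cranked specimen lift, bolted to the bench: cream box 160 mm (its x) by 400 mm (its y) by 60 mm tall. Origin: centre of its underside. Stage on its +y half (100 mm from the origin), crank wheel on its -y half (110 mm from the origin), and at its +y end a steel post 14 mm thick, its top 182 mm above the bench, that carries the pointer.
- stage_top (a point): centre of the top face of the lift's round dark steel stage, 90 mm in diameter, 12 mm thick, which only moves up and down, from 100 to 155 mm above the bench. x, y, z axes are those of the lift; z is up.
- crank (a joint): turning angle of the crank in rad, 0 (stage at its lowest) to 14.4; it grows clockwise seen from above and raises the stage by 24 mm per full turn (3.82 mm per rad). It has some friction (about 2 N at the handle) and stays where it is left. At 0 the handle is on the lift's -x side of the axis.
- crank_axis (a point): point on the crank's vertical turning axis, in the wheel's top face, 86 mm above the bench. The wheel is a black disc 150 mm in diameter, with a steel hub cap 36 mm wide standing 6 mm above it.
- crank_handle (a point): centre of the top end of the crank's handle: an upright red round grip 22 mm in diameter, 60 mm tall (from 86 to 146 mm above the bench), fixed on the wheel 58 mm from the turning axis. It does not spin on its own, so the grasp turns with the wheel; let go and regrasp to wind on.
- gauge_tip (a point): tip of the yellow pointer, at the middle of its 4 mm thickness: a level bar 8 mm wide on a black slider block on the lift's post, 39 mm to the +y side of the stage's centre line. Its height, 164 to 174 mm above the bench, is the height that the specimen's top face must reach. z axis up.
- wash_bottle: white bottle with a red cap, 60 mm in diameter, 150 mm tall. Origin: centre of its underside. Leave it alone.
- slide_case: flat blue plastic case, 80 x 110 x 32 mm. Origin: centre of its underside. Leave it alone.
Not all that is in view belongs to the job. What is shaped like the copper_specimen but green is not meant.

How it is judged:
By the outcome, as a careful person would: the job done as asked, in the order asked, and still so for the second after the job is handed in, with the robot touching nothing.
It also fails if it takes over 72 s, if anything falls off the work surface, if the arm or the gripper's body presses on something with over 40 N, if the wrist force passes 120 N, or if a joint passes its speed limit or range.

## Working session

There is one attempt and no reset: what is moved stays moved. The work goes in short steps, Python scripts to look and compute and a tool call to move; the robot and the scene stay as the last step left them, time stands still between calls to the robot, and variables do not carry over. Pictures are saved under pics/ and viewed, about 8 in all and at most 12, crops included, and the job is handed in when it is done.

Besides the shell and the picture viewer there is one more tool, called after "Emit:" by a JSON object that holds its "name" and its "arguments", one argument or row to a line. jog_arm: Moves the arm, as the interface text tells. Its arguments: {"type":"object","properties":{"plan":{"type":"array"},"squeeze":{"type":"number"}},"required":["plan"]}

```bash
mkdir -p pics; ls
cat > h.py <<'E'
import numpy as np, cv2
from scipy.spatial.transform import Rotation as Ro
from workcell import manip, eyes
def cam(n,st=None):
    p=eyes.camera_params(n); f=240/np.tan(np.radians(p['vfov'])/2)
    if 'R' in p:
        R=np.array(p['R']).T; o=-R@np.array(p['t'])
    else:
        T=np.array(p['tool_from_camera']); Rt=Ro.from_rotvec(st['tcp_rot']).as_matrix()
        R=Rt@T[:3,:3]; o=Rt@T[:3,3]+np.array(st['ee_pos'])
    return f,p['cx'],p['cy'],R,o
def ray(c,u,v):
    f,cx,cy,R,o=c; return o,R@np.array([(u-cx)/f,(v-cy)/f,1])
def plane(c,u,v,z):
    o,d=ray(c,u,v); return o+d*(z-o[2])/d[2]
def cloud(c,dep):
    f,cx,cy,R,o=c; v,u=np.mgrid[:480,:640]
    return (np.stack([(u-cx)/f*dep,(v-cy)/f*dep,dep],-1))@R.T+o
def proj(c,X):
    f,cx,cy,R,o=c; q=R.T@(np.array(X)-o); return q[0]/q[2]*f+cx,q[1]/q[2]*f+cy
def grab(n,name):
    st=manip.observe(); im,d=eyes.grab_frame(n); cv2.imwrite(f'pics/{name}.png',im[...,::-1]); np.savez(f'pics/{name}.npz',im=im,d=d,pos=st['ee_pos'],rot=st['tcp_rot']); return st,im,d
E
python3 - <<'E'
from h import *
print(manip.observe())
a=grab('scene','scene0')[1];b=grab('side','side0')[1]
for n in('scene','side','wrist'):print(n,eyes.camera_params(n))
cv2.imwrite('pics/both0.png',cv2.resize(np.vstack([a,b])[...,::-1],(450,675))[:600])
E
```

```text
pics
{'clock': 0.0, 'joints': array([-1.40181081,  0.38382923,  0.04383466,  1.59959508, -0.01792791,
        1.16116883, -0.04988753]), 'joint_vel': array([-4.00239086e-05,  1.69843564e-03,  1.05885710e-03, -7.31197786e-04,
        3.86890275e-04, -1.17155825e-03,  4.05502093e-05]), 'joint_torque': array([-5.25760443e-04, -4.33467185e+01,  1.02406327e+00, -2.49510562e+01,
        1.05731317e-02,  1.15227787e-02,  1.30513354e-05]), 'ee_pos': array([171.1151322 , 626.11634909, 237.88106845]), 'tcp_rot': array([ 2.49574653,  1.90534516, -0.00314222]), 'force': array([-0.74902959, -0.88043362, -0.39494035]), 'moment': array([ 0.00768165,  0.00980054, -0.00494799]), 'finger_gap': 85.45775591555193}
scene {'vfov': 46.150273299018835, 'cx': 323.7417686743593, 'cy': 243.45705182744948, 'R': array([[-0.31354816,  0.94954934,  0.00660358],
       [ 0.80498139,  0.26948664, -0.52856589],
       [-0.50367897, -0.1604151 , -0.84886659]]), 't': array([ 166.8415301 , -354.21499127, 1867.23978997])}
side {'vfov': 54.89531467212266, 'cx': 317.09847426451523, 'cy': 237.40666096662147, 'R': array([[ 0.79632424, -0.60484551, -0.00544169],
       [-0.28840846, -0.37177257, -0.88238638],
       [ 0.53168436,  0.70423509, -0.47049407]]), 't': array([-424.89675753,  273.48941367,  788.83308358])}
wrist {'vfov': 66.03485536728675, 'cx': 316.3225100872286, 'cy': 240.7732042309471, 'tool_from_camera': array([[ 9.99999542e-01,  8.99525608e-04,  3.27149917e-04,
        -2.67631140e-01],
       [-9.56711416e-04,  9.49899221e-01,  3.12554883e-01,
        -7.98737656e+01],
       [-2.96083303e-05, -3.12555052e-01,  9.49899646e-01,
        -1.34238815e+02],
       [ 0.00000000e+00,  0.00000000e+00,  0.00000000e+00,
         1.00000000e+00]])}
```

View pics/scene0.png

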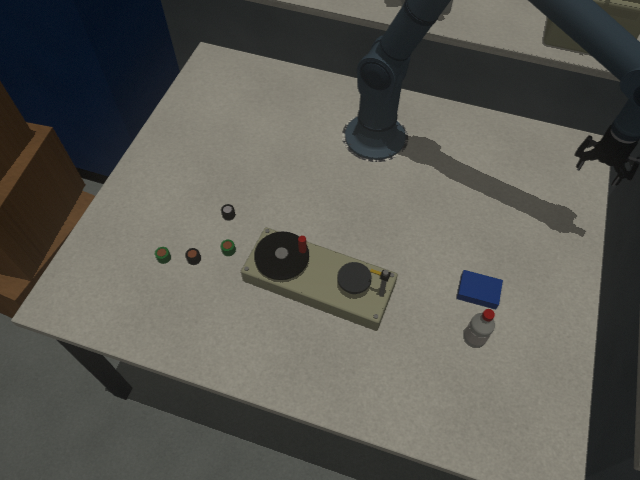

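View pics/side0.png

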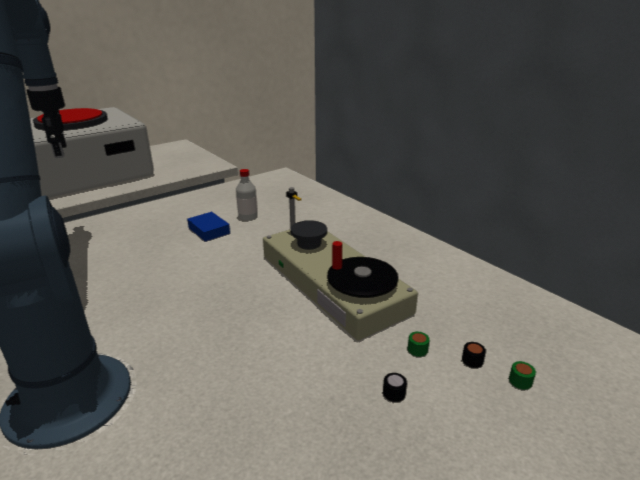

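Candidates in scene0 are green (163,255), black with a copper face (193,256), green (228,247) and black with a silver face (228,212). The black one at (193,256) fits the description, and it is at (474,354) in the side view. The crank handle's red top is at (302,238), the stage at (354,278), and the pointer near (378,272). I'll confirm in a crop and measure.

Run:
```python
from h import *
cs,cd=cam('scene'),cam('side')
Z=np.load('pics/scene0.npz');a=Z['im'];d=Z['d'];b=np.load('pics/side0.npz')['im'];db=np.load('pics/side0.npz')['d']
c1=cv2.resize(a[195:315,145:405],None,fx=3,fy=3,interpolation=3)[:300]
c2=cv2.resize(a[200:275,145:245],(400,300),interpolation=3); c3=cv2.resize(b[320:410,380:500],(400,300),interpolation=3)
c4=cv2.resize(a[225:330,240:400],(400,262),interpolation=3); c5=cv2.resize(b[180:330,260:420],(400,262),interpolation=3)
cv2.imwrite('pics/crop1.png',np.vstack([np.hstack([c2,c3]),np.hstack([c4,c5])])[...,::-1])
def blobs(im,c,zt,n,m,amin=8):
    k,l,s,ce=cv2.connectedComponentsWithStats(m.astype(np.uint8))
    for i in range(1,k):
        if s[i,4]>amin: print(n,ce[i].round(1),s[i,4],plane(c,*ce[i],zt).round(1))
for nm,im,c in(('sc',a,cs),('sd',b,cd)):
    h=cv2.cvtColor(im,cv2.COLOR_RGB2HSV).astype(int);H,S,V=h[...,0],h[...,1],h[...,2]
    blobs(im,c,30,nm+' copper',(H>4)&(H<16)&(S>100)&(V>70)&(im[...,0]>90))
    blobs(im,c,140,nm+' red',((H<4)|(H>175))&(S>180)&(V>80))
    blobs(im,c,170,nm+' yel',(H>20)&(H<30)&(S>180)&(V>90),4)
    # cream box
# cloud-based
for nm,c,dd in(('sc',cs,d),('sd',cd,db)):
    P=cloud(c,dd); ok=dd>0
    r=ok&(np.abs(P[...,0]-700)<400)&(P[...,1]>-600)&(P[...,1]<500)
    m=r&(P[...,2]>50)&(P[...,2]<66)
    q=P[m]; print(nm,len(q),cv2.minAreaRect(q[:,:2].astype(np.float32)),np.median(q[:,2]))
    for lo,hi in((80,90),(94,106),(24,36)):
        m=r&(P[...,2]>lo)&(P[...,2]<hi)
        k,l,s,ce=cv2.connectedComponentsWithStats(m.astype(np.uint8))
        for i in range(1,k):
            if s[i,4]>25: 
                q=P[l==i];print(nm,lo,hi,s[i,4],ce[i].round(),cv2.minEnclosingCircle(q[:,:2].astype(np.float32)),np.median(q[:,2]).round(1))
```

```text
sc copper [ 21.6 161.6] 412 [  480.7 -1012.3    30. ]
sc copper [ 10.  182.7] 41 [ 563.5 -997.3   30. ]
sc copper [  4.6 189.9] 14 [ 592.1 -996.8   30. ]
sc copper [  3.5 194. ] 11 [ 606.5 -990.7   30. ]
sc copper [ 68.6 224.6] 467 [ 641.3 -745.5   30. ]
sc copper [ 89.6 198. ] 25 [ 537.3 -737.9   30. ]
sc copper [226.8 244.7] 42 [ 558.7 -282.4   30. ]
sc copper [161. 252.] 47 [ 639.9 -448.8   30. ]
sc copper [191.7 253.3] 47 [ 616.3 -364.9   30. ]
sc copper [ 42.8 262.8] 12 [ 775.8 -744.5   30. ]
sc copper [ 12.4 287.6] 364 [ 869.1 -778.9   30. ]
sc red [301.7 238.6] 35 [536.4 -60.7 140. ]
sc red [488.6 313.6] 77 [596.2 444.6 140. ]
sc yel [375.3 271.5] 21 [587.4 152.2 170. ]
sd copper [418.7 337.4] 80 [ 561.9 -281.3   30. ]
sd copper [474.5 348. ] 91 [ 620.7 -363.7   30. ]
sd copper [523.6 368.4] 107 [ 644.4 -447.2   30. ]
sd red [ 78.1 114. ] 424 [ 396.6 1551.1  140. ]
sd red [ 39.8 117.6] 21 [ 251.3 1584.2  140. ]
sd red [243.6 170.1] 21 [613.8 466.7 140. ]
sd red [337.  243.4] 34 [546.1 -54.1 140. ]
sd yel [296.1 197. ] 15 [581.  144.8 170. ]
sc 4446 ((585.0892333984375, 134.695
[... 1972 characters left out ...]
0455322265625, -62.73247528076172), 11.062085151672363) 100.2
sd 24 36 75 [248. 211.] ((597.4450073242188, 431.2950439453125), 28.926538467407227) 29.8
sd 24 36 567 [208. 222.] ((463.7781066894531, 425.0811767578125), 66.54615783691406) 31.9
sd 24 36 678 [343. 301.] ((573.7085571289062, -6.080897331237793), 210.13446044921875) 30.2
sd 24 36 276 [419. 339.] ((560.4717407226562, -283.3240661621094), 20.823070526123047) 30.4
sd 24 36 299 [475. 350.] ((619.1837158203125, -364.9512023925781), 20.90738868713379) 30.3
sd 24 36 356 [523. 370.] ((643.0001831054688, -449.1518859863281), 21.049455642700195) 30.3
sd 24 36 377 [395. 382.] ((446.9980163574219, -332.6092224121094), 20.708654403686523) 30.2
```

View pics/crop1.png

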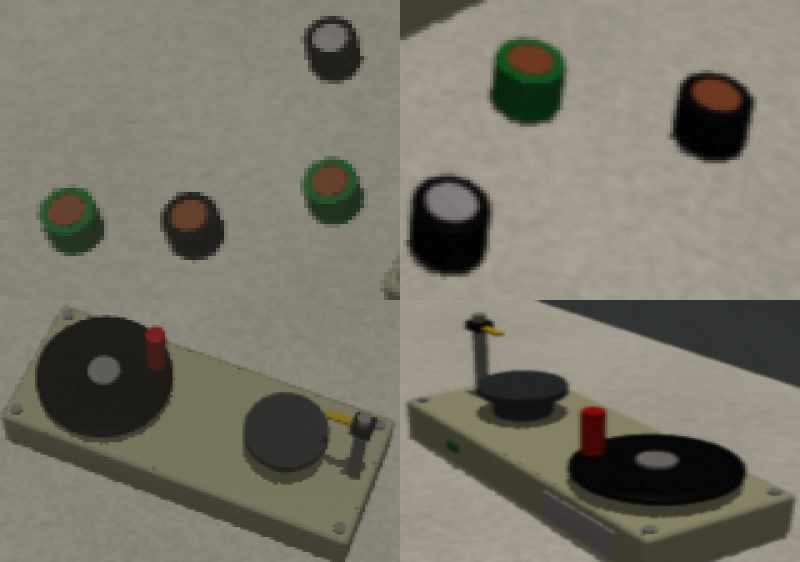

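The crop confirms it: the only black body with a copper face is at about (618.5,-364.3). The other two copper-faced ones are green, and the remaining black one is silver.

```bash
cat >> h.py <<'E'
def rel(X,st=None):
    st=st or manip.observe(); R=Ro.from_rotvec(st['tcp_rot']).as_matrix()
    return (R.T@(np.array(X)-st['ee_pos'])).round(1), np.degrees(np.arctan2(R[1,0],R[0,0])).round(2)
E
python3 - <<'E'
from h import *
st=manip.observe();print(Ro.from_rotvec(st['tcp_rot']).as_matrix().round(3))
for X in((420,150,240),(530,-364.3,240),(618.5,-364.3,240)):print(rel(X))
E
```

```text
[[ 0.264  0.965 -0.001]
 [ 0.965 -0.264 -0.002]
 [-0.002  0.    -1.   ]]
(array([-393.8,  365.6,   -1. ]), np.float64(74.72))
(array([-8.609e+02,  6.072e+02,  1.000e-01]), np.float64(74.72))
(array([-8.376e+02,  6.926e+02,  1.000e-01]), np.float64(74.72))
```

Emit:
{"name": "jog_arm", "arguments": {
  "plan": [
    [1, -31, 28, 0, 6],
    [1, -62, 56, 0, 12],
    [1, -92, 84, 0, 18],
    [1, -122, 112, 0, 24],
    [1, -152, 140, 0, 30],
    [1, -182, 168, 0, 36],
    [1, -212, 196, 0, 42],
    [1, -242, 224, 0, 48],
    [1, -272, 252, 0, 54],
    [1, -302, 280, 0, 60],
    [1, -332, 308, 0, 66],
    [1, -362, 336, 0, 72],
    [1, -393, 363, 0, 74.7],
    [1, -427, 381, 0, 74.7],
    [1, -461, 399, 0, 74.7],
    [1, -495, 416, 0, 74.7],
    [1, -529, 434, 0, 74.7],
    [1, -563, 451, 0, 74.7],
    [1, -597, 469, 0, 74.7],
    [1, -631, 487, 0, 74.7]
  ]
}}

```text
clock: 1.77
ee_pos: [474.3, -111.7, 239.2]
tcp_rot: [-3.14, -0.001, -0.0]
force: [0.8, -0.1, 0.2]
finger_gap: 85.6
```

Run:
```python
from h import *
st=manip.observe();print(st['clock'],st['ee_pos'],st['joints'].round(2))
for X in((618.5,-364.3,160),):print(rel(X))
```

```text
1.7667 [ 474.33472033 -111.71336037  239.16699869] [-0.66  0.07  0.85  2.01 -0.06  1.08  0.22]
(array([144. , 252.8,  78.9]), np.float64(0.03))
```

Emit:
{"name": "jog_arm", "arguments": {
  "plan": [
    [1, 18, 32, 10, 0],
    [1, 36, 63, 20, 0],
    [1, 54, 95, 30, 0],
    [1, 72, 126, 40, 0],
    [1, 90, 158, 50, 0],
    [1, 108, 190, 60, 0],
    [1, 126, 221, 70, 0],
    [1, 144, 253, 80, 0],
    [1, 144, 253, 80, 0]
  ]
}}

```text
clock: 2.52
ee_pos: [617.1, -369.9, 154.3]
tcp_rot: [3.136, -0.009, -0.01]
force: [-0.7, -0.8, -0.5]
finger_gap: 85.6
```

Run:
```python
from h import *
st,im,d=grab('wrist','w1');print(st['clock'],st['ee_pos'],st['joints'].round(2))
c=cam('wrist',st)
h=cv2.cvtColor(im,cv2.COLOR_RGB2HSV).astype(int);H,S,V=h[...,0],h[...,1],h[...,2]
m=(H>4)&(H<18)&(S>100)&(V>60)
k,l,s,ce=cv2.connectedComponentsWithStats(m.astype(np.uint8))
for i in range(1,k):
    if s[i,4]>60:
        X=plane(c,*ce[i],30);P=cloud(c,d)[(l==i)&(d>0)];print(ce[i],s[i],X,P.mean(0),rel([X[0],X[1],12],st))
```

```text
2.5167 [ 617.07216647 -369.93198826  154.34086768] [-0.03  0.71  0.76  1.5  -0.51  1.14  0.82]
[235.40632319 102.22599532] [214  86  38  39 854] [ 564.02968248 -279.84472985   30.        ] [ 564.0439326  -279.87291718   30.02151813] (array([-52.7, -90.5, 142.2]), np.float64(-0.31))
[350.03960396 326.43281471] [335 313  32  28 707] [ 643.25855374 -447.97997321   30.        ] [ 643.25656047 -448.03920894   30.00410163] (array([ 27.5,  77.2, 142.6]), np.float64(-0.31))
```

View pics/w1.png

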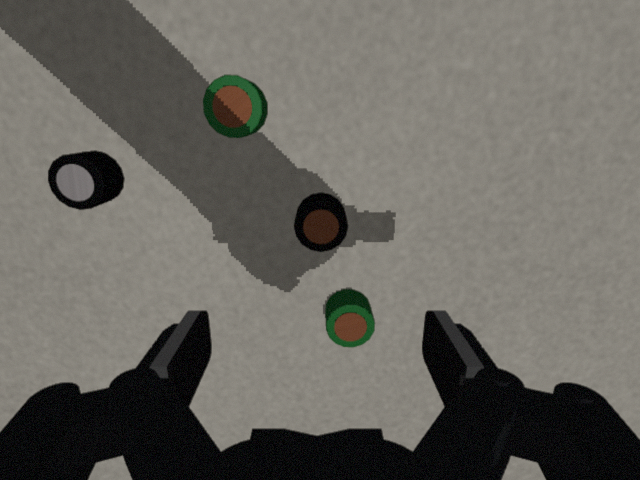

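The black specimen's copper disc is at (321,226), in shadow, between greens at (235,102) and (350,326).

Run:
```python
from h import *
Z=np.load('pics/w1.npz');st=dict(ee_pos=Z['pos'],tcp_rot=Z['rot']);c=cam('wrist',st);im=Z['im']
h=cv2.cvtColor(im,cv2.COLOR_RGB2HSV).astype(int);H,S,V=h[...,0],h[...,1],h[...,2]
m=(H>2)&(H<18)&(S>90)&(V>30);m[:,:290]=0;m[:,355:]=0;m[:190]=0;m[260:]=0
v,u=np.where(m);print(len(u),u.mean(),v.mean());X=plane(c,u.mean(),v.mean(),30);print(X)
n=manip.observe();print(n['clock'],n['ee_pos'],n['tcp_rot'],rel([X[0],X[1],12]))
```

```text
985 320.5197969543147 226.33604060913706
[ 619.75844114 -364.70444078   30.        ]
2.5667 [ 616.64099795 -366.93286349  155.60823842] [ 3.13978451 -0.00693321 -0.00956055] (array([  4. ,  -2.5, 143.6]), np.float64(-0.25))
```

Emit:
{"name": "jog_arm", "arguments": {
  "plan": [
    [1, 1, 0, 40, 0],
    [1, 1, 0, 80, 0],
    [1, 1, 0, 100, 0],
    [1, 1, 0, 100, 0],
    [1, 1, 0, 100, 0],
    [1, 1, 0, 100, 0]
  ]
}}

```text
clock: 3.07
ee_pos: [621.1, -363.1, 61.6]
tcp_rot: [3.14, 0.002, 0.004]
force: [-0.9, -0.7, 1.0]
finger_gap: 85.2
```

Emit:
{"name": "jog_arm", "arguments": {
  "plan": [
    [1, -2, 1, 25, 0],
    [1, -2, 1, 42, 0],
    [1, -2, 1, 50, 0],
    [1, -2, 1, 50, 0],
    [0.3, -2, 1, 50, 0],
    [0.3, -2, 1, 50, 0],
    [0.3, -2, 1, 50, 0],
    [0.3, -2, 1, 50, 0],
    [0.3, -2, 1, 50, 0],
    [0.3, -2, 1, 50, 0]
  ],
  "squeeze": 40
}}

```text
clock: 3.9
ee_pos: [618.9, -364.8, 10.8]
tcp_rot: [3.14, 0.0, 0.004]
force: [-0.7, 0.4, 4.4]
finger_gap: 38.9
```

Emit:
{"name": "jog_arm", "arguments": {
  "plan": [
    [0.3, 0, 0, -40, 0],
    [0.3, 0, 0, -80, 0],
    [0.3, 0, 0, -120, 0],
    [0.3, 0, 0, -160, 0],
    [0.3, -4, -35, -190, 0],
    [0.3, -8, -72, -200, 0],
    [0.3, -12, -110, -200, 0],
    [0.3, -16, -150, -200, 0],
    [0.3, -20, -190, -200, 0],
    [0.3, -24, -230, -200, 1],
    [0.3, -28, -270, -200, 2],
    [0.3, -32, -305, -200, 3],
    [0.3, -36, -330, -200, 3.6],
    [0.3, -37, -350, -200, 3.6],
    [0.3, -37, -364, -200, 3.6],
    [0.3, -37, -364, -200, 3.6],
    [0.3, -37, -364, -200, 3.6],
    [0.3, -37, -364, -200, 3.6]
  ]
}}

```text
clock: 5.4
ee_pos: [580.3, -1.9, 209.1]
tcp_rot: [3.139, -0.101, -0.001]
force: [-0.5, 0.2, -1.6]
finger_gap: 38.8
```

Run:
```python
from h import *
st,im,d=grab('wrist','w2');print(st['clock'],st['ee_pos'],st['joints'].round(2),st['finger_gap'],st['tcp_rot'])
grab('scene','scene1');grab('side','side1')
```

```text
5.4 [580.31555451  -1.89443398 209.09671657] [-0.77  0.37  0.85  1.83 -0.32  1.08  0.14] 38.79493535313934 [ 3.13865767e+00 -1.00973468e-01 -7.40169966e-04]
```

View pics/w2.png

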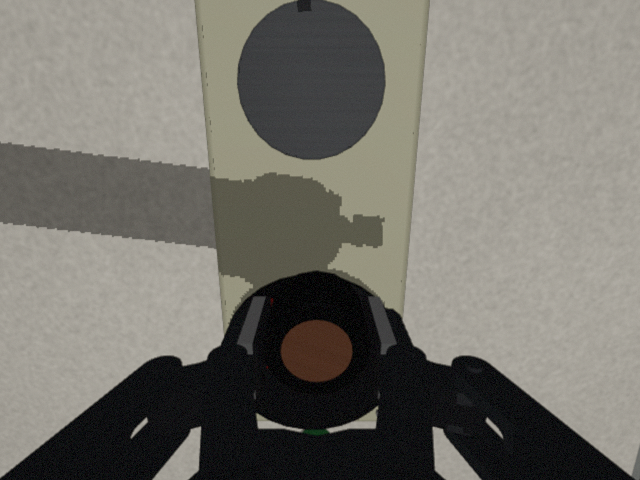

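The stage ellipse is fully visible, centred near (311,79). The held specimen's copper disc is at (316,351), seated squarely between the pads.

Run:
```python
from h import *
Z=np.load('pics/w2.npz');st=dict(ee_pos=Z['pos'],tcp_rot=Z['rot']);c=cam('wrist',st);im=Z['im'];d=Z['d'];P=cloud(c,d)
def fit(m,nm):
    q=P[m]; z=np.median(q[:,2]); cn=cv2.findContours(m.astype(np.uint8),0,1)[0];cn=max(cn,key=cv2.contourArea)[:,0]
    xy=np.array([plane(c,*p,z)[:2] for p in cn]);e=cv2.fitEllipse(xy.astype(np.float32));print(nm,z,e);return e[0],z
m=(d>0)&(np.abs(P[...,2]-103)<6)&(P[...,1]>40)&(P[...,1]<150);m[:14,285:325]=0
v,u=np.where(m);q=P[m];print(np.median(q[:,2]),q.min(0),q.max(0))
# circle LSQ on contour, excluding pointer/top border
z=np.median(q[:,2]);cn=max(cv2.findContours(m.astype(np.uint8),0,1)[0],key=len)[:,0];cn=cn[cn[:,1]>16]
xy=np.array([plane(c,*p,z)[:2] for p in cn]);s=np.linalg.lstsq(np.c_[2*xy,np.ones(len(xy))],(xy**2).sum(1),rcond=None)[0];print('stage',s[:2],np.sqrt(s[2]+s[0]**2+s[1]**2),z)
h=cv2.cvtColor(im,cv2.COLOR_RGB2HSV).astype(int)
m=(h[...,0]<18)&(h[...,1]>90)&(h[...,2]>40);m[:310]=0;m[400:]=0
e,z=fit(m,'copper');print('spec in tool',rel([*e,z],st))
m=(d>0)&(np.abs(P[...,2]-60)<4)&(P[...,1]>0);
for s in(0,1):
    pts=[]
    for r in range(20,190,8):
        us=np.where(m[r])[0];us=us[(us>150)&(us<480)]
        if len(us):pts.append(P[r,us[0] if s==0 else us[-1],:2])
    pts=np.array(pts);pf=np.polyfit(pts[:,1],pts[:,0],1);print('edge',pf,np.degrees(np.arctan(pf[0])))
# pointer / post from fixed views
for n in('scene0','side0','scene1','side1'):
    Z=np.load(f'pics/{n}.npz');cc=cam(n[:-1]);Q=cloud(cc,Z['d']);h=cv2.cvtColor(Z['im'],cv2.COLOR_RGB2HSV).astype(int)
    m=(h[...,0]>18)&(h[...,0]<32)&(h[...,1]>150)&(h[...,2]>70)&(Z['d']>0)&(np.abs(Q[...,1]-150)<40)&(Q[...,2]>140)
    q=Q[m];print(n,len(q),q.mean(0).round(1) if len(q) else'',np.round(np.sort(q[:,2]),1), q[:,1].min() if len(q) else'')
```

```text
103.36116500000762 [538.78649753  53.86331467 100.18869181] [628.51116655 141.28924918 106.11075029]
stage [583.80871714  98.21959884] 44.134498258228135 103.36116500000762
copper 228.3523327437997 ((580.6067504882812, -2.216723918914795), (25.70151710510254, 26.02430534362793), 174.57264709472656)
spec in tool (array([  0.3,   0.3, -19.3]), np.float64(-3.69))
edge [6.80127367e-02 4.98790610e+02] 3.890850802740353
edge [6.91105199e-02 6.55398797e+02] 3.9534548567929675
scene0 33 [586.8 152.5 168.6] [164.2 165.5 165.5 165.5 165.6 166.  166.3 166.4 166.7 167.2 168.  168.1
 168.2 168.4 168.4 168.5 168.5 168.8 169.  169.1 169.5 170.1 170.1 170.3
 170.3 170.6 170.6 171.2 171.2 171.4 171.5 171.7 171.9] 139.28506018834582
side0 20 [586.1 151.5 166.2] [163.2 164.1 164.8 165.2 165.5 165.5 165.8 166.1 166.2 166.2 166.2 166.3
 166.5 166.8 166.9 167.3 167.4 167.4 167.8 168. ] 137.26888192423587
scene1 34 [586.6 152.2 168. ] [164.1 164.5 164.7 165.  165.4 165.4 165.9 165.9 166.1 166.1 166.2 166.2
 166.7 167.3 167.9 168.  168.1 168.7 168.7 168.9 169.  169.5 169.6 169.7
 169.8 169.8 169.9 170.  170.1 170.4 170.6 170.6 170.8 172.5] 139.05089576939787
side1 21 [585.8 151.8 166.4] [163.5 164.7 164.7 164.8 165.1 165.1 165.6 165.9 166.6 166.7 166.9 166.9
 167.  167.  167.1 167.2 167.3 167.4 168.1 168.3 168.7] 135.5729240375864
```

Emit:
{"name": "jog_arm", "arguments": {
  "plan": [
    [0.3, -1, -35, 0, 0],
    [0.3, -2, -65, 0, 0],
    [0.3, -3, -88, 0, 0],
    [0.3, -3, -100, 0, 0],
    [0.3, -3, -100, 0, 0],
    [0.3, -3, -100, 30, 0],
    [0.3, -3, -100, 60, 0],
    [0.3, -3, -100, 80, 0],
    [0.3, -3, -100, 86, 0],
    [0.3, -3, -100, 86, 0],
    [0.3, -3, -100, 86, 0],
    [0.3, -3, -100, 86, 0]
  ]
}}

```text
clock: 6.55
ee_pos: [585.7, 98.8, 125.2]
tcp_rot: [-3.14, 0.101, -0.005]
force: [-0.1, 0.1, -1.6]
finger_gap: 38.9
```

Emit:
{"name": "jog_arm", "arguments": {
  "plan": [
    [0.3, -2, 1, 4, 0],
    [0.3, -2, 1, 7, 0],
    [0.3, -2, 1, 9, 0],
    [0.3, -2, 1, 10, 0],
    [0.3, -2, 1, 10, 0],
    [0.3, -2, 1, 10, 0]
  ]
}}

```text
clock: 7.05
ee_pos: [582.1, 99.2, 114.5]
tcp_rot: [-3.139, 0.098, 0.0]
force: [-1.9, 0.5, 4.6]
finger_gap: 39.0
```

Emit:
{"name": "jog_arm", "arguments": {
  "plan": [
    [0.3, 1.5, 0, -4, 0],
    [0.3, 1.5, 0, -4, 0],
    [0.3, 1.5, 0, -4, 0],
    [0.3, 1.5, 0, -4, 0],
    [0.3, 1.5, 0, -4, 0]
  ]
}}

```text
clock: 7.47
ee_pos: [583.2, 99.1, 116.9]
tcp_rot: [3.14, -0.098, -0.001]
force: [-0.3, -0.3, -2.7]
finger_gap: 38.7
```

Emit:
{"name": "jog_arm", "arguments": {
  "plan": [
    [0.3, 0.5, 1, 0, 0],
    [0.3, 0.5, 1, 1, 0],
    [0.3, 0.5, 1, 2, 0],
    [0.3, 0.5, 1, 2.5, 0],
    [0.3, 0.5, 1, 2.5, 0],
    [0.3, 0.5, 1, 2.5, 0],
    [0.6, 0.5, 1, 2.5, 0],
    [0.75, 0.5, 1, 2.5, 0],
    [0.75, 0.5, 1, 2.5, 0],
    [0.75, 0.5, 1, 2.5, 0],
    [0.75, 0.5, 1, -20, 0],
    [0.75, 0.5, 1, -50, 0],
    [0.75, 0.5, 1, -85, 0],
    [0.75, 0.5, 40, -95, 0],
    [0.75, 0, 80, -95, 0],
    [0.75, 0, 120, -95, 0],
    [0.75, 0, 140, -95, 0],
    [0.75, 0, 140, -95, 0],
    [0.75, 0, 140, -95, 0]
  ]
}}

```text
clock: 9.05
ee_pos: [574.5, -43.0, 212.7]
tcp_rot: [-3.14, 0.106, -0.001]
force: [0.7, 0.3, -0.4]
finger_gap: 64.2
```

```bash
cat > m.py <<'E'
from h import *
def redhandle(nm):
    Z=np.load(f'pics/{nm}.npz');st=dict(ee_pos=Z['pos'],tcp_rot=Z['rot']);c=cam(nm[:-1] if nm[0]=='s' else 'wrist',st)
    h=cv2.cvtColor(Z['im'],cv2.COLOR_RGB2HSV).astype(int);P=cloud(c,Z['d'])
    m=((h[...,0]<5)|(h[...,0]>174))&(h[...,1]>150)&(h[...,2]>25)&(Z['d']>0)&(abs(P[...,1]+112)<110)&(abs(P[...,0]-570)<110)
    t=m&(abs(P[...,2]-146)<4)
    for n,k in(('all',m),('top',t)):
        q=P[k]
        if len(q)>3:print(nm,n,len(q),q.mean(0).round(1),((q.min(0)+q.max(0))/2).round(1))
E
python3 - <<'E'
from m import *
st,im,d=grab('wrist','w3');print(st['clock'],st['ee_pos'],st['joints'].round(2),st['finger_gap'],st['tcp_rot'])
grab('scene','scene2');grab('side','side2')
c=cam('wrist',st);P=cloud(c,d)
h=cv2.cvtColor(im,cv2.COLOR_RGB2HSV).astype(int)
m=(h[...,0]<18)&(h[...,1]>90)&(h[...,2]>40)&(abs(P[...,2]-133)<6);v,u=np.where(m)
if len(u):print('copper',len(u),P[m].mean(0),plane(c,u.mean(),v.mean(),133.4))
for n in('w3','scene2','side2','scene0','side0'):redhandle(n)
E
```

```text
9.05 [574.46651349 -43.02013907 212.72922689] [-0.71  0.36  0.87  1.84 -0.31  1.08  0.21] 64.19509964897462 [-3.13950107e+00  1.05841578e-01 -1.20913711e-03]
copper 947 [576.49360061  64.30326257 133.5790487 ] [577.66009275  68.63327063 133.4       ]
w3 all 1890 [542.6 -57.  129.9] [534.3 -76.2 115.5]
w3 top 911 [541.8 -59.4 145.2] [541.5 -60.4 144.6]
scene2 all 43 [543.9 -53.  122.1] [540.4 -58.2 120.9]
scene2 top 11 [541.9 -53.9 146.7] [543.3 -58.4 146.5]
side2 all 246 [535.8 -66.5 119.3] [539.3 -62.6 115.9]
side2 top 42 [537.4 -64.1 145.2] [537.9 -63.4 144.9]
scene0 all 111 [545.3 -57.6 130.3] [541.9 -59.4 122.2]
scene0 top 42 [541.9 -59.3 146.4] [541.9 -59.4 146.4]
side0 all 247 [536.1 -66.4 120.1] [539.2 -63.  117.1]
side0 top 45 [538.4 -63.3 145.8] [539.8 -62.1 145.2]
```

View pics/w3.png

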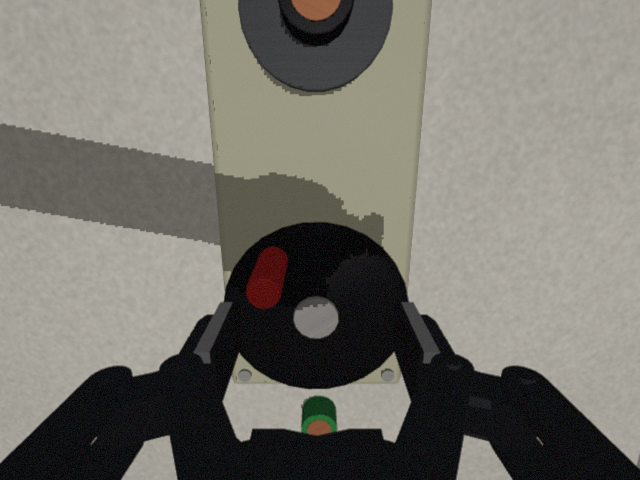

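The specimen stands on the stage, with its copper disc at the image's top edge (317,5). The handle top is at (264,293) and the hub at (316,317). Next I pre-turn the wrist counter-clockwise over the handle.

Emit:
{"name": "jog_arm", "arguments": {
  "plan": [
    [0.55, -10, 6, 0, -7],
    [0.55, -20, 12, 0, -14],
    [0.55, -28, 17, 0, -21],
    [0.55, -32, 20, 0, -28],
    [0.55, -32, 20, 0, -35],
    [0.55, -32, 20, 0, -42],
    [0.55, -32, 20, 0, -49],
    [0.55, -32, 20, 0, -56],
    [0.55, -32, 20, 0, -63],
    [0.55, -32, 20, 0, -70],
    [0.55, -32, 20, 0, -77],
    [0.55, -32, 20, 0, -84],
    [0.55, -32, 20, 0, -90],
    [0.55, -32, 20, 0, -90],
    [0.55, -32, 20, 0, -90],
    [0.55, -32, 20, 0, -90]
  ]
}}

```text
clock: 10.53
ee_pos: [541.7, -57.5, 212.2]
tcp_rot: [-2.29, -2.15, 0.0]
force: [0.8, 0.1, 0.1]
finger_gap: 47.2
```

```bash
cat >> m.py <<'E'
AX=np.array([569.5,-111.5])
def hub(st,c,d):
    P=cloud(c,d);m=(d>0)&(np.hypot(P[...,0]-AX[0],P[...,1]-AX[1])<30)&(abs(P[...,2]-92)<2.5)
    if m.sum()>30:q=P[m];print('hub',len(q),cv2.minEnclosingCircle(q[:,:2].astype(np.float32)))
def arc(total,step,st=None):
    a,yaw=rel([*AX,0],st);c=a[:2];out=[]
    for s in np.append(np.arange(step,total,step),total):
        t=np.radians(s);R=np.array([[np.cos(t),-np.sin(t)],[np.sin(t),np.cos(t)]]);x=c-R@c;out.append([0,round(x[0],1),round(x[1],1),0,float(s)])
    print(yaw,out)
E
python3 - <<'E'
from m import *
st=manip.observe();print(st['clock'],st['ee_pos'],st['joints'].round(2),st['finger_gap'],st['tcp_rot'])
print(rel([541,-60.5,116]))
Z=np.load('pics/w3.npz');s=dict(ee_pos=Z['pos'],tcp_rot=Z['rot']);hub(s,cam('wrist',s),Z['d'])
E
```

```text
10.5333 [541.70940958 -57.54921011 212.16581051] [-0.51  0.24  0.62  1.9  -0.16  1.05  1.68] 47.2328498725225 [-2.29001307e+00 -2.15038161e+00  7.63949266e-05]
(array([-3. , -0.5, 96.2]), np.float64(86.4))
hub 1424 ((569.3567504882812, -110.79753112792969), 17.95442771911621)
```

Emit:
{"name": "jog_arm", "arguments": {
  "plan": [
    [0.55, -3, -0.5, 25, 0],
    [0.55, -3, -0.5, 50, 0],
    [0.55, -3, -0.5, 75, 0],
    [0.55, -3, -0.5, 90, 0],
    [0.55, -3, -0.5, 96, 0],
    [0.55, -3, -0.5, 96, 0],
    [0.55, -3, -0.5, 96, 0],
    [0.2, -3, -0.5, 96, 0],
    [0.1, -3, -0.5, 96, 0],
    [0.1, -3, -0.5, 96, 0],
    [0.1, -3, -0.5, 96, 0],
    [0.1, -3, -0.5, 96, 0],
    [0.1, -3, -0.5, 96, 0]
  ],
  "squeeze": 40
}}

```text
clock: 11.62
ee_pos: [542.0, -60.7, 117.9]
tcp_rot: [2.289, 2.151, 0.005]
force: [-1.7, 2.2, 6.2]
finger_gap: 21.1
```

```bash
sed -i 's/AX=.*/AX=np.array([569.4,-111.3])/' m.py
python3 - <<'E'
from m import *
st=manip.observe();print(st['ee_pos'],st['finger_gap'],st['force'],np.linalg.norm(st['ee_pos'][:2]-AX));arc(120,6)
E
```

```text
[541.99849503 -60.73914499 117.91179789] 21.1112289301566 [-1.73326818  2.20759667  6.22373154] 57.508630084045286
86.43 [[0, np.float64(2.9), np.float64(5.3), 0, 6.0], [0, np.float64(5.2), np.float64(10.8), 0, 12.0], [0, np.float64(6.9), np.float64(16.6), 0, 18.0], [0, np.float64(8.0), np.float64(22.5), 0, 24.0], [0, np.float64(8.5), np.float64(28.5), 0, 30.0], [0, np.float64(8.4), np.float64(34.6), 0, 36.0], [0, np.float64(7.6), np.float64(40.5), 0, 42.0], [0, np.float64(6.2), np.float64(46.4), 0, 48.0], [0, np.float64(4.2), np.float64(52.1), 0, 54.0], [0, np.float64(1.7), np.float64(57.5), 0, 60.0], [0, np.float64(-1.5), np.float64(62.7), 0, 66.0], [0, np.float64(-5.1), np.float64(67.5), 0, 72.0], [0, np.float64(-9.3), np.float64(71.9), 0, 78.0], [0, np.float64(-13.8), np.float64(75.8), 0, 84.0], [0, np.float64(-18.8), np.float64(79.2), 0, 90.0], [0, np.float64(-24.1), np.float64(82.1), 0, 96.0], [0, np.float64(-29.6), np.float64(84.4), 0, 102.0], [0, np.float64(-35.4), np.float64(86.1), 0, 108.0], [0, np.float64(-41.3), np.float64(87.2), 0, 114.0], [0, np.float64(-47.3), np.float64(87.7), 0, 120.0]]
```

Emit:
{"name": "jog_arm", "arguments": {
  "plan": [
    [0.1, 2.9, 5.3, 0, 6],
    [0.1, 5.2, 10.8, 0, 12],
    [0.1, 6.9, 16.6, 0, 18],
    [0.1, 8, 22.5, 0, 24],
    [0.1, 8.5, 28.5, 0, 30],
    [0.1, 8.4, 34.6, 0, 36],
    [0.1, 7.6, 40.5, 0, 42],
    [0.1, 6.2, 46.4, 0, 48],
    [0.1, 4.2, 52.1, 0, 54],
    [0.1, 1.7, 57.5, 0, 60],
    [0.1, -1.5, 62.7, 0, 66],
    [0.1, -5.1, 67.5, 0, 72],
    [0.1, -9.3, 71.9, 0, 78],
    [0.1, -13.8, 75.8, 0, 84],
    [0.1, -18.8, 79.2, 0, 90],
    [0.1, -24.1, 82.1, 0, 96],
    [0.1, -29.6, 84.4, 0, 102],
    [0.1, -35.4, 86.1, 0, 108],
    [0.1, -41.3, 87.2, 0, 114],
    [0.1, -47.3, 87.7, 0, 120]
  ]
}}

```text
clock: 13.28
ee_pos: [626.8, -112.8, 118.0]
tcp_rot: [-3.003, 0.912, -0.002]
force: [-2.1, 3.9, 6.6]
finger_gap: 20.9
```

```bash
cat >> m.py <<'E'
def ang(st):
    r=np.array(st['ee_pos'])[:2]-AX;return np.degrees(np.arctan2(r[1],r[0])),np.hypot(*r)
E
python3 - <<'E'
from m import *
st=manip.observe();print(st['ee_pos'],st['joints'].round(2),st['finger_gap'],st['force'],ang(st));arc(120,6)
E
```

```text
[ 626.83461309 -112.76699358  117.95112769] [-0.6   0.71  0.99  1.76 -0.68  1.05  0.05] 20.896404562469254 [-2.11857838  3.853761    6.62432906] (np.float64(-1.4631293691308627), np.float64(57.45334499213419))
-33.77 [[0, np.float64(3.0), np.float64(5.3), 0, 6.0], [0, np.float64(5.4), np.float64(10.8), 0, 12.0], [0, np.float64(7.2), np.float64(16.5), 0, 18.0], [0, np.float64(8.4), np.float64(22.5), 0, 24.0], [0, np.float64(9.0), np.float64(28.5), 0, 30.0], [0, np.float64(9.0), np.float64(34.5), 0, 36.0], [0, np.float64(8.3), np.float64(40.5), 0, 42.0], [0, np.float64(7.0), np.float64(46.4), 0, 48.0], [0, np.float64(5.1), np.float64(52.1), 0, 54.0], [0, np.float64(2.6), np.float64(57.6), 0, 60.0], [0, np.float64(-0.4), np.float64(62.8), 0, 66.0], [0, np.float64(-4.0), np.float64(67.7), 0, 72.0], [0, np.float64(-8.1), np.float64(72.2), 0, 78.0], [0, np.float64(-12.6), np.float64(76.2), 0, 84.0], [0, np.float64(-17.5), np.float64(79.7), 0, 90.0], [0, np.float64(-22.8), np.float64(82.7), 0, 96.0], [0, np.float64(-28.3), np.float64(85.1), 0, 102.0], [0, np.float64(-34.0), np.float64(86.9), 0, 108.0], [0, np.float64(-40.0), np.float64(88.1), 0, 114.0], [0, np.float64(-46.0), np.float64(88.7), 0, 120.0]]
```

Emit:
{"name": "jog_arm", "arguments": {
  "plan": [
    [0.1, 3, 5.3, 0, 6],
    [0.1, 5.4, 10.8, 0, 12],
    [0.1, 7.2, 16.5, 0, 18],
    [0.1, 8.4, 22.5, 0, 24],
    [0.1, 9, 28.5, 0, 30],
    [0.1, 9, 34.5, 0, 36],
    [0.1, 8.3, 40.5, 0, 42],
    [0.1, 7, 46.4, 0, 48],
    [0.1, 5.1, 52.1, 0, 54],
    [0.1, 2.6, 57.6, 0, 60],
    [0.1, -0.4, 62.8, 0, 66],
    [0.1, -4, 67.7, 0, 72],
    [0.1, -8.1, 72.2, 0, 78],
    [0.1, -12.6, 76.2, 0, 84],
    [0.1, -17.5, 79.7, 0, 90],
    [0.1, -22.8, 82.7, 0, 96],
    [0.1, -28.3, 85.1, 0, 102],
    [0.1, -34, 86.9, 0, 108],
    [0.1, -40, 88.1, 0, 114],
    [0.1, -46, 88.7, 0, 120]
  ]
}}

```text
clock: 14.95
ee_pos: [540.1, -160.3, 117.9]
tcp_rot: [-0.717, 3.055, 0.005]
force: [0.9, 6.1, 7.3]
finger_gap: 20.7
```

Run:
```python
from m import *
st=manip.observe();print(st['ee_pos'],st['joints'].round(2),st['finger_gap'],st['force'],ang(st));arc(30,6)
```

```text
[ 540.09435242 -160.34665129  117.93039396] [-0.76  0.96  1.42  1.95 -1.03  1.24 -1.64] 20.738339362671802 [0.85565154 6.07464561 7.34327274] (np.float64(-120.85855262304426), np.float64(57.13488412029401))
-153.6 [[0, np.float64(2.9), np.float64(5.1), 0, 6.0], [0, np.float64(5.3), np.float64(10.6), 0, 12.0], [0, np.float64(7.1), np.float64(16.2), 0, 18.0], [0, np.float64(8.3), np.float64(22.0), 0, 24.0], [0, np.float64(8.9), np.float64(27.9), 0, 30.0]]
```

Emit:
{"name": "jog_arm", "arguments": {
  "plan": [
    [0.55, 0, 0, 0, 0],
    [0.55, 0, 0, 0, 0],
    [0.55, 0, 0, 0, 0],
    [0.55, 0, 0, -25, 0],
    [0.55, 0, 0, -60, 0],
    [0.55, 0, 0, -65, -7],
    [0.55, 0, 0, -65, -14],
    [0.55, 0, 0, -65, -21],
    [0.55, 0, 0, -65, -28],
    [0.55, 0, 0, -65, -35],
    [0.55, 0, 0, -65, -42],
    [0.55, 0, 0, -65, -49],
    [0.55, 0, 0, -65, -56],
    [0.55, 0, 0, -65, -63],
    [0.55, 0, 0, -65, -70],
    [0.55, 0, 0, -65, -77],
    [0.55, 0, 0, -65, -84],
    [0.55, 0, 0, -65, -91],
    [0.55, 0, 0, -65, -98],
    [0.55, 0, 0, -65, -105]
  ]
}}

```text
clock: 16.62
ee_pos: [537.9, -163.6, 181.4]
tcp_rot: [2.867, -1.284, 0.001]
force: [0.1, -0.1, -0.6]
finger_gap: 47.2
```

Emit:
{"name": "jog_arm", "arguments": {
  "plan": [
    [0.55, 0, 0, 0, -7],
    [0.55, 0, 0, 0, -14],
    [0.55, 0, 0, 0, -21],
    [0.55, 0, 0, 0, -28],
    [0.55, 0, 0, 0, -35],
    [0.55, 0, 0, 0, -42],
    [0.55, 0, 0, 0, -49],
    [0.55, 0, 0, 0, -56],
    [0.55, 0, 0, 0, -63],
    [0.55, 0, 0, 0, -70],
    [0.55, 0, 0, 0, -77],
    [0.55, 0, 0, 0, -84],
    [0.55, 0, 0, 0, -91],
    [0.55, 0, 0, 0, -98],
    [0.55, 0, 0, 0, -105],
    [0.55, 0, 0, 0, -112],
    [0.55, 0, 0, 0, -119],
    [0.55, 0, 0, 0, -126],
    [0.55, 0, 0, 0, -133],
    [0.55, 0, 0, 0, -140]
  ]
}}

```text
clock: 18.28
ee_pos: [537.8, -163.8, 181.4]
tcp_rot: [2.187, 2.254, 0.0]
force: [0.6, 1.2, -0.1]
finger_gap: 46.8
```

Emit:
{"name": "jog_arm", "arguments": {
  "plan": [
    [0.55, 0, 0, 0, -7],
    [0.55, 0, 0, 0, -10],
    [0.55, 0, 0, 0, -10],
    [0.55, 0, 0, 0, -10]
  ]
}}

```text
clock: 18.62
ee_pos: [537.8, -163.6, 181.4]
tcp_rot: [1.992, 2.429, 0.0]
force: [-0.2, -0.2, 0.4]
finger_gap: 46.8
```

Run:
```python
from m import *
st=manip.observe();print(st['ee_pos'],st['joints'].round(2),st['finger_gap'],st['force'],ang(st))
st=grab('wrist','w4')[0];grab('scene','scene4');grab('side','side4');[redhandle(n) for n in('w4','scene4','side4')]
t=np.radians(-121);print(rel([*(AX+58*np.array([np.cos(t),np.sin(t)])),117]))
```

```text
[ 537.81987632 -163.62037723  181.40200155] [-0.3   0.32  0.61  1.89 -0.21  1.    2.18] 46.76555519207069 [-0.17461069 -0.23035533  0.35037174] (np.float64(-121.11481495525098), np.float64(61.112405330498))
w4 all 2463 [ 536.  -162.1  131.3] [ 555.2 -156.4  115.8]
w4 top 1282 [ 538.5 -161.4  145.2] [ 539.6 -161.2  144.9]
scene4 all 103 [ 544.1 -156.6  126.6] [ 540.9 -157.5  121.4]
scene4 top 32 [ 540.8 -158.2  146.5] [ 540.4 -158.2  146.2]
side4 all 336 [ 538.3 -162.4  118.7] [ 574.6 -126.2  116.5]
side4 top 63 [ 538.  -163.8  145.4] [ 540.  -162.5  145.3]
(array([ 1.7,  2. , 64.3]), np.float64(101.35))
```

Emit:
{"name": "jog_arm", "arguments": {
  "plan": [
    [0.55, 1.7, 2, 20, 0],
    [0.55, 1.7, 2, 45, 0],
    [0.55, 1.7, 2, 60, 0],
    [0.55, 1.7, 2, 64, 0],
    [0.55, 1.7, 2, 64, 0],
    [0.55, 1.7, 2, 64, 0],
    [0.1, 1.7, 2, 64, 0],
    [0.1, 1.7, 2, 64, 0],
    [0.1, 1.7, 2, 64, 0],
    [0.1, 1.7, 2, 64, 0],
    [0.1, 1.7, 2, 64, 0],
    [0.1, 1.7, 2, 64, 0]
  ]
}}

```text
clock: 19.77
ee_pos: [540.9, -160.9, 118.8]
tcp_rot: [1.988, 2.43, 0.003]
force: [-1.0, 0.3, 5.9]
finger_gap: 21.0
```

Run:
```python
from m import *
st=manip.observe();print(st['ee_pos'],st['joints'].round(2),st['finger_gap'],st['force'],ang(st));np.set_printoptions(legacy='1.25');arc(120,6)
```

```text
[ 540.94755417 -160.91606716  118.79288692] [-0.26  0.41  0.57  1.93 -0.28  0.88  2.23] 20.976350601659988 [-0.9916995   0.3227458   5.86247394] (np.float64(-119.83221265866979), np.float64(57.19524275721207))
101.42 [[0, 4.1, -4.3, 0, 6.0], [0, 8.7, -8.1, 0, 12.0], [0, 13.7, -11.5, 0, 18.0], [0, 18.9, -14.3, 0, 24.0], [0, 24.5, -16.5, 0, 30.0], [0, 30.2, -18.2, 0, 36.0], [0, 36.1, -19.2, 0, 42.0], [0, 42.1, -19.7, 0, 48.0], [0, 48.0, -19.5, 0, 54.0], [0, 53.9, -18.6, 0, 60.0], [0, 59.7, -17.2, 0, 66.0], [0, 65.4, -15.1, 0, 72.0], [0, 70.7, -12.5, 0, 78.0], [0, 75.8, -9.4, 0, 84.0], [0, 80.5, -5.7, 0, 90.0], [0, 84.8, -1.6, 0, 96.0], [0, 88.6, 3.0, 0, 102.0], [0, 92.0, 8.0, 0, 108.0], [0, 94.8, 13.2, 0, 114.0], [0, 97.0, 18.8, 0, 120.0]]
```

Emit:
{"name": "jog_arm", "arguments": {
  "plan": [
    [0.1, 4.1, -4.3, 0, 6],
    [0.1, 8.7, -8.1, 0, 12],
    [0.1, 13.7, -11.5, 0, 18],
    [0.1, 18.9, -14.3, 0, 24],
    [0.1, 24.5, -16.5, 0, 30],
    [0.1, 30.2, -18.2, 0, 36],
    [0.1, 36.1, -19.2, 0, 42],
    [0.1, 42.1, -19.7, 0, 48],
    [0.1, 48, -19.5, 0, 54],
    [0.1, 53.9, -18.6, 0, 60],
    [0.1, 59.7, -17.2, 0, 66],
    [0.1, 65.4, -15.1, 0, 72],
    [0.1, 70.7, -12.5, 0, 78],
    [0.1, 75.8, -9.4, 0, 84],
    [0.1, 80.5, -5.7, 0, 90],
    [0.1, 84.8, -1.6, 0, 96],
    [0.1, 88.6, 3, 0, 102],
    [0.1, 92, 8, 0, 108],
    [0.1, 94.8, 13.2, 0, 114],
    [0.1, 97, 18.8, 0, 120]
  ]
}}

```text
clock: 21.43
ee_pos: [540.5, -61.4, 118.8]
tcp_rot: [-3.098, 0.512, -0.004]
force: [-1.7, 1.6, 6.2]
finger_gap: 21.1
```

Run:
```python
from m import *
st=manip.observe();print(st['ee_pos'],st['joints'].round(2),st['finger_gap'],st['force'],ang(st));np.set_printoptions(legacy='1.25');arc(84,6)
```

```text
[540.54372086 -61.40344521 118.7931536 ] [-0.8   0.53  1.04  1.99 -0.58  0.94  0.21] 21.129600073696718 [-1.69700921  1.6244971   6.18552706] (np.float64(120.04174273542554), np.float64(57.639838879025916))
-18.78 [[0, 4.2, -4.3, 0, 6.0], [0, 8.9, -8.1, 0, 12.0], [0, 13.9, -11.5, 0, 18.0], [0, 19.2, -14.2, 0, 24.0], [0, 24.8, -16.4, 0, 30.0], [0, 30.6, -18.1, 0, 36.0], [0, 36.6, -19.1, 0, 42.0], [0, 42.6, -19.4, 0, 48.0], [0, 48.6, -19.2, 0, 54.0], [0, 54.5, -18.3, 0, 60.0], [0, 60.4, -16.8, 0, 66.0], [0, 66.0, -14.7, 0, 72.0], [0, 71.4, -12.0, 0, 78.0], [0, 76.5, -8.7, 0, 84.0]]
```

Emit:
{"name": "jog_arm", "arguments": {
  "plan": [
    [0.1, 4.2, -4.3, 0, 6],
    [0.1, 8.9, -8.1, 0, 12],
    [0.1, 13.9, -11.5, 0, 18],
    [0.1, 19.2, -14.2, 0, 24],
    [0.1, 24.8, -16.4, 0, 30],
    [0.1, 30.6, -18.1, 0, 36],
    [0.1, 36.6, -19.1, 0, 42],
    [0.1, 42.6, -19.4, 0, 48],
    [0.1, 48.6, -19.2, 0, 54],
    [0.1, 54.5, -18.3, 0, 60],
    [0.1, 60.4, -16.8, 0, 66],
    [0.1, 66, -14.7, 0, 72],
    [0.1, 71.4, -12, 0, 78],
    [0.1, 76.5, -8.7, 0, 84],
    [0.1, 76.5, -8.7, 0, 84]
  ]
}}

```text
clock: 22.68
ee_pos: [616.3, -77.7, 118.9]
tcp_rot: [-1.959, 2.453, -0.002]
force: [-0.1, 3.2, 7.4]
finger_gap: 21.1
```

Run:
```python
from m import *
st=manip.observe();print(st['ee_pos'],st['joints'].round(2),st['finger_gap'],st['force'],ang(st),rel([0,0,0])[1])
X=[576,20,260];print(rel(X))
```

```text
[616.26799358 -77.68607488 118.85660401] [-0.8   0.88  1.25  1.81 -0.91  1.17 -1.04] 21.140340756001823 [-0.0935252   3.19190558  7.37021846] (np.float64(35.648252385114446), np.float64(57.67585963380446)) -102.77
(array([ -86.6,   60.5, -141.2]), np.float64(-102.77))
```

Emit:
{"name": "jog_arm", "arguments": {
  "plan": [
    [0.55, 0, 0, 0, 0],
    [0.55, 0, 0, 0, 0],
    [0.55, 0, 0, 0, 0],
    [0.55, 0, 0, -30, 0],
    [0.55, 0, 0, -65, 0],
    [0.55, 0, 0, -96, -7],
    [0.55, -15, 10, -96, -14],
    [0.55, -30, 20, -96, -21],
    [0.55, -45, 30, -96, -28],
    [0.55, -60, 40, -96, -35],
    [0.55, -75, 50, -96, -42],
    [0.55, -85, 58, -96, -49],
    [0.55, -91, 62, -96, -56],
    [0.55, -91, 62, -96, -63],
    [0.55, -91, 62, -96, -70],
    [0.55, -91, 62, -96, -77],
    [0.55, -91, 62, -96, -84],
    [0.55, -91, 62, -96, -91],
    [0.55, -91, 62, -96, -99],
    [0.55, -91, 62, -96, -99]
  ]
}}

```text
clock: 24.35
ee_pos: [572.9, 24.1, 213.1]
tcp_rot: [-3.139, 0.094, 0.001]
force: [0.3, -0.2, 0.7]
finger_gap: 46.7
```

Emit:
{"name": "jog_arm", "arguments": {
  "plan": [
    [0.55, 0, 0, 0, 0],
    [0.55, 0, 0, 0, 0],
    [0.55, 0, 0, 0, 0]
  ]
}}

```text
clock: 24.6
ee_pos: [573.3, 24.2, 213.1]
tcp_rot: [3.14, -0.101, -0.001]
force: [-0.1, -0.1, 0.1]
finger_gap: 46.7
```

```bash
cat >> m.py <<'E'
def level(nm,Y=(30,185)):
    Z=np.load(f'pics/{nm}.npz');st=dict(ee_pos=Z['pos'],tcp_rot=Z['rot']);c=cam('wrist',st);d=Z['d'];P=cloud(c,d)
    h=cv2.cvtColor(Z['im'],cv2.COLOR_RGB2HSV).astype(int);H,S,V=h[...,0],h[...,1],h[...,2]
    b=(d>0)&(P[...,1]>Y[0])&(P[...,1]<Y[1])&(abs(P[...,0]-585)<60)&(P[...,2]>110)
    for n,m in(('copper',b&(H>3)&(H<17)&(S>90)&(V>30)),('yellow',b&(H>19)&(H<32)&(S>130)&(V>40))):
        m=cv2.erode(m.astype(np.uint8),np.ones((3,3)))>0;v,u=np.where(m);q=P[m]
        if len(q):print(n,len(q),u.mean().round(),v.mean().round(),'mean',q.mean(0).round(2),'z med/pct',np.percentile(q[:,2],[10,50,90]).round(2),'y',q[:,1].min().round(1),q[:,1].max().round(1))
    m=b&(abs(P[...,0]-584)<24)&(abs(P[...,1]-98)<24)&(P[...,2]>150);q=P[m];print('spec top',len(q),np.median(q[:,2]),(q.min(0)+q.max(0))/2)
    m=b&(P[...,2]>115)&(P[...,2]<145);q=P[m];print('stage z',np.median(q[:,2]))
E
python3 - <<'E'
from m import *
st=grab('wrist','w5')[0];print(st['ee_pos'],st['joints'].round(2));level('w5');redhandle('w5')
E
```

```text
[573.29269329  24.21185204 213.05959022] [-0.98  0.45  1.1   1.85 -0.45  1.12  0.21]
copper 2213 328.0 132.0 mean [583.91  97.75 163.44] z med/pct [162.59 163.45 164.3 ] y 85.1 110.0
yellow 624 328.0 20.0 mean [586.54 144.35 166.01] z med/pct [165.05 166.   167.01] y 136.9 152.1
spec top 5460 163.18142251567025 [583.91060709  97.77691733 163.20606857]
stage z 132.97541651641063
w5 all 679 [609.8 -77.1 122.9] [ 615.1 -106.1  115.8]
w5 top 200 [610.7 -77.  145. ] [611.2 -77.6 144.6]
```

View pics/w5.png

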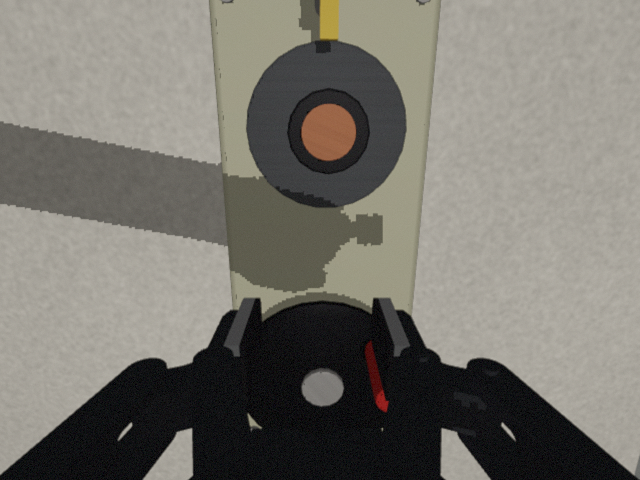

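Specimen centred at (583.9, 97.8), copper disc at (328,132); the pointer tip is at (329,40). The top reads 163.4 and the pointer's upper face 166.0, so its tip is near 164.0. I'll check for a tilt bias and take a second view.

Emit:
{"name": "jog_arm", "arguments": {
  "plan": [
    [0.55, 5, -20, 0, 0],
    [0.55, 8, -40, 0, 0],
    [0.55, 8, -50, 0, 0],
    [0.55, 8, -50, 0, 0],
    [0.55, 8, -50, 0, 0],
    [0.55, 8, -50, 0, 0]
  ]
}}

```text
clock: 25.15
ee_pos: [584.2, 72.1, 213.2]
tcp_rot: [3.139, -0.101, -0.001]
force: [-0.5, -0.2, 0.2]
finger_gap: 47.2
```

Run:
```python
from m import *
st=grab('wrist','w6')[0];print(st['ee_pos'],st['clock']);level('w6')
for n in('w5','w6'):
    Z=np.load(f'pics/{n}.npz');st=dict(ee_pos=Z['pos'],tcp_rot=Z['rot']);P=cloud(cam('wrist',st),Z['d']).reshape(-1,3)
    for z0,w in((60,3),(133.2,3),(163.3,3)):
        q=P[(abs(P[:,2]-z0)<w)&(abs(P[:,0]-584)<75)&(P[:,1]>-20)&(P[:,1]<190)]
        if z0==163.3:q=q[np.hypot(q[:,0]-583.9,q[:,1]-97.8)<19]
        A=np.c_[q[:,0]-584,q[:,1]-98,np.ones(len(q))];s=np.linalg.lstsq(A,q[:,2],rcond=None)[0];print(n,z0,len(q),s.round(4))
```

```text
[584.18069604  72.09360089 213.20904801] 25.15
copper 1736 312.0 229.0 mean [584.1   97.77 163.43] z med/pct [162.64 163.42 164.19] y 85.0 110.4
yellow 882 311.0 120.0 mean [587.15 151.41 165.98] z med/pct [165.19 165.96 166.88] y 137.7 164.8
spec top 20445 283.4212170762489 [583.9999255   95.93975018 224.73227052]
stage z 132.96438891366833
w5 60 32301 [ 4.00000e-04 -0.00000e+00  5.95783e+01]
w5 133.2 15527 [5.000000e-04 1.000000e-04 1.329672e+02]
w5 163.3 5123 [ 2.100000e-03 -6.000000e-04  1.632198e+02]
w6 60 28594 [4.00000e-04 5.00000e-04 5.95725e+01]
w6 133.2 11983 [ 4.000000e-04 -1.100000e-03  1.329554e+02]
w6 163.3 4006 [ 4.00000e-04 -7.00000e-04  1.63198e+02]
```

No tilt bias: the fitted planes are flat, and the box top, 60 nominal, reads 59.6. The tip is about 0.55–1.0 mm above the top face, so I need about 11° more. I'll regrasp with the jaws radial.

Emit:
{"name": "jog_arm", "arguments": {
  "plan": [
    [0.55, 10, 30, 0, -7],
    [0.55, 20, 65, 0, -14],
    [0.55, 30, 100, 0, -21],
    [0.55, 37, 128, 0, -28],
    [0.55, 42, 147, 0, -35],
    [0.55, 42, 147, 0, -39.5],
    [0.55, 42, 147, 0, -39.5],
    [0.55, 42, 147, 0, -39.5],
    [0.55, 42, 147, 0, -39.5]
  ]
}}

```text
clock: 25.95
ee_pos: [617.1, -75.1, 213.1]
tcp_rot: [-2.988, -0.967, 0.0]
force: [-0.3, -0.3, -0.3]
finger_gap: 47.0
```

Run:
```python
from m import *
st=manip.observe();print(st['ee_pos'],st['joints'].round(2));t=np.radians(35.6);print(rel([*(AX+58*np.array([np.cos(t),np.sin(t)])),118]))
```

```text
[617.06357995 -75.08459152 213.07774706] [-0.62  0.48  0.88  1.73 -0.4   1.13  1.01]
(array([-1.8,  1.8, 95.1]), np.float64(35.84))
```

Emit:
{"name": "jog_arm", "arguments": {
  "plan": [
    [0.55, -1.8, 1.8, 25, 0],
    [0.55, -1.8, 1.8, 50, 0],
    [0.55, -1.8, 1.8, 75, 0],
    [0.55, -1.8, 1.8, 90, 0],
    [0.55, -1.8, 1.8, 95, 0],
    [0.55, -1.8, 1.8, 95, 0],
    [0.55, -1.8, 1.8, 95, 0],
    [0.1, -1.8, 1.8, 95, 0],
    [0.1, -1.8, 1.8, 95, 0],
    [0.1, -1.8, 1.8, 95, 0],
    [0.1, -1.8, 1.8, 95, 0],
    [0.1, -1.8, 1.8, 95, 0],
    [0.1, -1.8, 1.8, 95, 0]
  ]
}}

```text
clock: 27.03
ee_pos: [617.9, -78.8, 120.1]
tcp_rot: [2.988, 0.968, 0.003]
force: [-2.6, 1.0, 5.5]
finger_gap: 20.9
```

Run:
```python
from m import *
np.set_printoptions(legacy='1.25')
st=manip.observe();print(st['ee_pos'],st['finger_gap'],st['force'],ang(st));arc(11,2.75)
```

```text
[617.86531312 -78.82996424 120.13228353] 20.919343256415 [-2.5803949   0.95447449  5.45453611] (33.820678504824116, 58.33686483306971)
35.9 [[0, -0.2, 2.8, 0, 2.75], [0, -0.5, 5.6, 0, 5.5], [0, -0.9, 8.4, 0, 8.25], [0, -1.5, 11.1, 0, 11.0]]
```

Emit:
{"name": "jog_arm", "arguments": {
  "plan": [
    [0.1, -0.2, 2.8, 0, 2.75],
    [0.1, -0.5, 5.6, 0, 5.5],
    [0.1, -0.9, 8.4, 0, 8.25],
    [0.1, -1.5, 11.1, 0, 11],
    [0.1, -1.5, 11.1, 0, 11],
    [0.1, -1.5, 11.1, 0, 11],
    [0.55, -1.5, 11.1, 0, 11],
    [0.55, -1.5, 11.1, 0, 11],
    [0.55, -1.5, 11.1, 0, 11],
    [0.55, -1.5, 11.1, 0, 11],
    [0.55, -1.5, 11.1, -30, 11],
    [0.55, -1.5, 11.1, -65, 11],
    [0.55, -1.5, 11.1, -95, 11],
    [0.55, -1.5, 11.1, -95, 11]
  ]
}}

```text
clock: 28.2
ee_pos: [626.4, -89.8, 220.1]
tcp_rot: [3.064, 0.676, 0.018]
force: [1.8, 0.2, 0.2]
finger_gap: 47.0
```

Run:
```python
from m import *
st=manip.observe();print(st['ee_pos'],st['joints'].round(2));print(rel([575,24,213]))
```

```text
[626.43912264 -89.78991905 220.13855147] [-0.63  0.5   0.93  1.7  -0.44  1.15  0.87]
(array([   1.2, -124.9,    6.4]), np.float64(24.89))
```

Emit:
{"name": "jog_arm", "arguments": {
  "plan": [
    [0.55, 0, -30, 4, 7],
    [0.55, 0, -65, 6, 14],
    [0.55, 1, -100, 6, 21],
    [0.55, 1, -118, 6, 28.5],
    [0.55, 1, -125, 6, 28.5],
    [0.55, 1, -125, 6, 28.5],
    [0.55, 1, -125, 6, 28.5],
    [0.55, 1, -125, 6, 28.5],
    [0.55, 1, -125, 6, 28.5]
  ]
}}

```text
clock: 28.95
ee_pos: [571.0, 23.2, 207.7]
tcp_rot: [3.139, -0.102, 0.002]
force: [-0.2, 0.1, -0.3]
finger_gap: 46.9
```

Run:
```python
from m import *
for n in('w7','w8'):
    st=grab('wrist',n)[0];level(n)
print(st['ee_pos'],st['force'],st['clock']);redhandle('w7')
grab('scene','scene7');grab('side','side7')
```

```text
copper 2418 333.0 129.0 mean [584.04  97.84 164.18] z med/pct [163.34 164.19 164.99] y 84.9 110.3
yellow 570 334.0 17.0 mean [586.48 143.05 165.97] z med/pct [165.   166.   166.93] y 136.8 149.5
spec top 5878 163.90584196927833 [584.23860952  97.59232904 163.59107413]
stage z 133.72869988149014
copper 2426 333.0 130.0 mean [583.79  97.73 164.14] z med/pct [163.28 164.15 165.01] y 84.8 110.1
yellow 568 334.0 17.0 mean [586.5  143.29 165.97] z med/pct [165.06 165.97 166.83] y 136.9 149.8
spec top 5871 163.8988799508052 [584.11885395  97.79506337 163.42219712]
stage z 133.73904473170367
[570.93705792  23.42391904 207.6706221 ] [ 0.17632016 -1.15729149 -0.58029355] 29.0
w7 all 83 [613.9 -95.2 108.6] [ 616.4 -108.8  111.2]
```

View pics/side7.png

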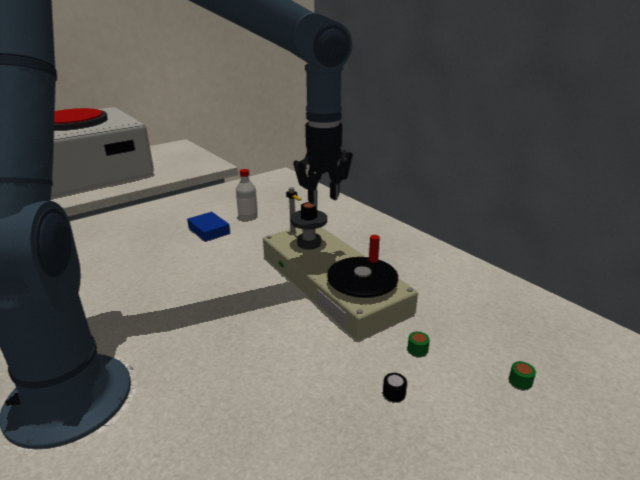

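The specimen stands on the stage at (309,210), level with the pointer at (296,197), and the handle is free at (374,248). The steel specimen (395,386), bottle, case and greens are where they were. The gripper touches nothing, so I'm handing in.

```bash
python3 -c "
from workcell import manip
print(manip.job_done())"
```

```text
the job is handed in; nothing more can be done
None
```

The copper specimen stands copper side up on the middle of the stage, and its top face is level with the yellow pointer to within about 0.3 mm. I wound the crank clockwise about 455° over three grasps, then let go. The job was handed in at about 29 s, well inside the 72 s limit.

- **Centring:** the specimen is at (583.9, 97.8) against a stage centre of (583.8, 98.2), so it is within about 0.5 mm.
- **Level:** the pointer tip reads 164.0 mm. My three readings of the specimen's top face differ slightly:
  - 163.7 mm from the stage height plus 30 mm
  - 163.9 mm from the black rim
  - 164.2 mm from the copper disc
- **Depth bias:** the wrist camera reads about 0.4 mm low overall (the 60 mm box top read 59.6 mm), but top face and pointer were compared in the same image.
- **Everything else:** in the last side picture the steel specimen, bottle, slide case, pointer and green pieces look unmoved. The gripper was clear of everything.

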